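# Lower the grinder's eye shield and point out the stop

## Robot

A 6-joint arm with a two-finger parallel gripper is mounted at the origin on the work surface. World frame = base frame: x ahead of the robot, y to its left, z up, the work surface at z = 0. Lengths are in m, angles in rad, forces in N, time in s.
With the tool pointing down it reaches from about 0.325 to 0.9 m from the base axis. Payload 6.1 kg.
Tool frame: the origin (TCP) lies between the finger pads; the fingertips stand 22 mm ahead of it and the grasp point (between the pads) lies 3 mm ahead of it; y points along the fingers, z is the direction in which the jaws open and shut, and the axes are right-handed (so a half turn about y gives the same grasp; the last joint's range is limited). The gripper opens to 87 mm and grips with 3 to 60 N. Pads are 19 mm wide; open, the fingers measure 117 mm over their backs; the gripper's body (75 mm by 190 mm) begins 51 mm behind the grasp point.
Start: joints at [-1.399, 0.22, 1.526, -0, 1.395, -0.126], TCP at [0.183, -0.597, 0.213] pointing down, gripper open.
Joint ranges: [-2.98, 2.98], [-0.91, 2.08], [0.09, 2.57], [-1.24, 4.39], [0.2, 2.65], [-2.68, 2.68]. Speed limits (rad/s): [2.57, 2.57, 3.01, 3.14, 3.14, 3.14].

## Interface

Orientations are given as a rotation vector (axis times angle).
In Python, from plant import ctrl gives the robot as it stands. The module is installed in compiled form; this text tells all that it offers.
- The arm moves only by the tool send_rows, never from a script. Its argument "series" is a list of rows, each a list of 3 entries, a list of its own where there are three numbers: the closure, from -1 (fully open) to 1 (shut), then the shift along the tool's x, y, z in cm, then the turn, a rotation vector about the tool's x, y, z in degrees. A call has 1 to 8 rows; each row shifts and turns the commanded pose from where the row before left it, along the tool's axes as they then stand; what a row does not reach is not made up. A row lasts 1/10 s, in which the tool goes at most 50 mm and 8.59 degrees, less where a joint would pass 70% of its speed; a pose out of reach is approached as far as the arm can. A call is refused whole if a number of a shift passes 5 or a number of a turn 8.59, either way. A call with a gripper value outside its range is refused whole. The fingers move at their own pace and stop on an object; the grip force is fixed at half the most. Time passes only in rows, so rows that do not move let the fingers close. It gives the time, the measured TCP pose, the force and the opening at its end, in the units of the state.
- ctrl.get_state(): the state, without advancing time (a new reading comes with each control period).
- ctrl.capture(name): name is "side" or "top"; returns the picture (480x640x3 uint8, blue, green, red); there is no depth.
- ctrl.get_calibration(name): a dict with "fovy" (degrees; the focal length in pixels is half the picture's height over the tangent of half this angle, whatever the lens; pixels are square), "cx", "cy" (the principal point, pixels), "extrinsics" (4x4, takes a point from world to camera coordinates). Camera axes: x right, y up, looking along -z (the intrinsics and any distortion apply to the point x, -y, -z); pixel columns grow to the right and rows downward; lengths in m; the calibration is good to about 2 mm. A picture is of the moment at which its call begins. get_calibration takes no time and is no camera call.
- ctrl.finish_job(): hands the job in, once; it reports no verdict.
Trained networks look in the newest picture that a camera, given by its name, has taken for a name from the list of things; names that differ only in an ending like _2 or _b are one class to them, and where a whole thing is asked for, a point or a joint stands for the part that bears it (a point fixed in the world has none). Each returns a list of dicts, best first, with "confidence" (0 to 1); they miss things now and then, are a little off and sometimes report something else, mostly with a low value. They report only what shows in the picture. A call takes as long as a camera call. They do not tell look-alikes from the thing itself.
- ctrl.silhouettes(target, camera): "mask" (480x640 bool, what is visible of it) and "point" ([column, row] in pixels, amid what is visible of it).
- ctrl.place_of(target, camera): "point" ([column, row] in pixels: a listed point, or the origin of a listed thing).
The state is a dict: "time": time; "qpos": joint angles; "joint_vel": joint speeds; "joint_efforts": joint torques, N m; "ee_pos": TCP position; "eef_rot": TCP orientation; "wrist_force": force on the tool from outside, world axes, zero at the start; "ft_torque": the same for the moment, N m; "width": opening from 0.0 (shut) to 1.0 (fully open).
Only numpy, scipy, OpenCV 4.12 (cv2) and the standard library are available. Lean on these libraries where they do the work, as an engineer would, in place of code of your own. Each camera call takes 0.05 s, during which the arm holds its last target.

## Task

Get the bench grinder ready for the apprentice: with the fingertips or the outside of the fingers push the raised left eye shield down as far as it goes over its wheel, without pinching it. Then show where the stop is: point at the red mushroom stop button from directly above it, fingertips two or three centimetres over it, hold still there for two seconds and finish still pointing. Do not touch the start/stop box or its buttons, and leave the right eye shield and the loose things on the bench as they are.

Things in the scene. Friction and masses are not known exactly. Their poses are not given: they have to be found in the camera images.
- grinder: Grey double-ended bench grinder, fixed, switched off, 410 mm wide over the shield knobs, about 220 mm high at its dark wheel guards. Origin: centre of its underside on the bench; x points from its front (operator's side, where the robot is) to its back, y to its left end, z up. Wheels 150 mm in diameter, axis along y at z 125 mm, at y +140 (blue) and -140 (grey). Guards reach z 217 mm; a steel tool rest stands in front of each wheel, top at z 121 mm, x -78 to -124 mm.
- eye_shield (a joint): Hinge of the left eye shield (over the blue wheel at y +140 mm), rad. 0 = fully down against its stop, free edge forward and 35 deg (0.61 rad) below level; grows as the shield is raised; starts raised by 0.9 to 1.45 (so 17 to 48 deg above level). It is stiff enough to stay where it is put: about 0.13 N m of friction, no spring, so roughly 2 N pressed down 60 mm from the hinge moves it. Limit 1.9.
- shield_hinge (a point): Middle of the left eye shield's hinge axis (level, along the grinder's y), 222 mm above the bench, 47 mm in front of the wheel axis, on the mid-plane of the pane. The axes of this point turn with the shield: x along the pane from free edge to hinge, y along the hinge, z out of its upper face.
- shield_edge (a point): Middle of the left eye shield's free edge, 110 mm from the hinge. The shield is a clear pane in a yellow frame, 112 mm wide along the hinge, 5 mm thick at the frame, 3 mm in the pane; its upper face is free to press from above. The axes turn with the shield as at the hinge.
- right_shield (a joint): Hinge of the right eye shield (same make, grey wheel, y -140 mm of the grinder), rad. 0 = fully down, where it starts; to be left so.
- station: Start/stop box screwed to the bench: grey base, yellow cover, 80 x 138 mm (x, y), cover's top 58 mm high, any yaw. Origin: centre of its underside; z up. Stop button at y -34 mm, start button at y +34 mm. A short black conduit leaves its +x side into the bench.
- stop_top (a point): Centre of the top of the red mushroom stop button, diameter 40 mm, 88 mm above the bench; z axis up.
- start_top (a point): Centre of the top of the green flat start button, diameter 28 mm in a steel ring, 69 mm above the bench.
- stop_button (a joint): Travel of the stop button, m: 0 = out, 0.005 = fully pressed. Must stay out.
- start_button (a joint): Travel of the start button, m: 0 = out, 0.005 = fully pressed. Must stay out.
- oil_can: Loose metal oil can with red band and red strap handle, body 80 mm in diameter, 94 mm high, brass spout up to 150 mm; stands by itself behind the box. Origin: centre of its underside; handle to its +x, spout to its -x.
- jar: Loose closed amber glass jar with blue lid, 68 mm in diameter, 115 mm high, standing left of the grinder. Origin: centre of its underside.
- screwdriver: Loose screwdriver with green handle, 200 mm long, lying along its own x on the bench in front of the grinder. Origin: its underside near mid-length.
- chisel: Loose steel cold chisel, 166 mm long along its own x, 14 mm thick, lying on the bench in front of the grinder's left end. Origin: its underside near mid-length.
Things that resemble listed ones, but are neither listed nor needed, are in the scene too. There is more than one size of the station; the job needs the middle-sized.

How it is judged:
By the outcome, as a careful person would: the job done as asked, in the order asked, and still so for the second after the job is handed in, with the robot touching nothing.
It also fails if it takes over 42 s, if anything falls off the work surface, if the arm or the gripper's body presses on something with over 40 N, if the wrist force passes 120 N, or if a joint passes its speed limit or range.

## Working session

There is one attempt and no reset: what is moved stays moved. The work goes in short steps, Python scripts to look and compute and a tool call to move; the robot and the scene stay as the last step left them, time stands still between calls to the robot, and variables do not carry over. Pictures are saved under pics/ and viewed, and the job is handed in when it is done.

Besides the shell and the picture viewer there is one more tool, called after "Request:" as name(argument=value, ...), one argument or row to a line, values as JSON. send_rows: Moves the arm, as the interface text tells. Its arguments: {"type":"object","properties":{"series":{"type":"array","items":{"type":"array"}}},"required":["series"]}

```bash
mkdir -p pics; python3 - <<'E'
from plant import ctrl
import cv2,numpy as np
for n in("side","top"):
    im=ctrl.capture(n); cv2.imwrite(f"pics/{n}0.png",im)
    c=ctrl.get_calibration(n); print(n,c)
    for t in("shield_hinge","shield_edge","stop_top","start_top","station","grinder"):
        print(t,[(np.round(d["point"],1).tolist(),round(d["confidence"],2)) for d in ctrl.place_of(t,n)])
s=ctrl.get_state(); print({k:np.round(v,3) for k,v in s.items()})
E
```

```text
side {'fovy': 56.137956396751214, 'cx': 317.68905981691336, 'cy': 245.96032484060615, 'extrinsics': array([[-0.95415542, -0.2992483 , -0.00615587,  0.53802385],
       [ 0.16665905, -0.54825247,  0.81953889, -0.21856707],
       [-0.24862059,  0.78094154,  0.5729905 , -0.96365475],
       [ 0.        ,  0.        ,  0.        ,  1.        ]])}
shield_hinge []
shield_edge [([303.0, 284.6], 0.61)]
stop_top [([368.4, 167.9], 0.65), ([379.1, 218.2], 0.49), ([422.4, 207.3], 0.46), ([371.9, 298.5], 0.4)]
start_top [([337.1, 170.3], 0.45), ([353.6, 220.2], 0.4), ([404.6, 207.6], 0.39)]
station [([408.3, 224.9], 0.88), ([366.1, 244.9], 0.65), ([351.6, 204.6], 0.62)]
grinder [([275.3, 313.2], 0.65), ([334.5, 414.1], 0.26)]
top {'fovy': 50.44161785399951, 'cx': 325.9974004141786, 'cy': 238.23299073035346, 'extrinsics': array([[ 2.40569023e-02, -9.99710551e-01,  2.81547867e-04,
        -3.99868847e-02],
       [ 9.88618240e-01,  2.38318134e-02,  1.48546355e-01,
        -6.06708529e-01],
       [-1.48510069e-01, -3.29522180e-03,  9.88905406e-01,
        -1.31078869e+00],
       [ 0.00000000e+00,
[... 192 characters left out ...]
4), ([465.2, 331.2], 0.63)]
start_top [([505.9, 221.9], 0.63), ([419.2, 263.7], 0.59), ([472.7, 316.7], 0.42)]
station [([414.7, 280.0], 0.89), ([499.7, 247.4], 0.89), ([464.3, 320.7], 0.57)]
grinder [([283.5, 228.9], 0.88)]
{'time': np.float64(0.7), 'qpos': array([-1.399,  0.22 ,  1.526,  0.   ,  1.395, -0.126]), 'joint_vel': array([ 0.001, -0.   ,  0.001, -0.002, -0.001,  0.   ]), 'joint_efforts': array([-0.0000e+00, -4.9440e+01, -3.8763e+01,  7.0000e-02,  4.7000e-02,
       -0.0000e+00]), 'ee_pos': array([ 0.183, -0.597,  0.213]), 'eef_rot': array([-0.309,  2.061, -2.061]), 'wrist_force': array([0.249, 0.49 , 0.903]), 'ft_torque': array([-0.037,  0.04 ,  0.074]), 'width': np.float64(1.0)}
```

View pics/side0.png

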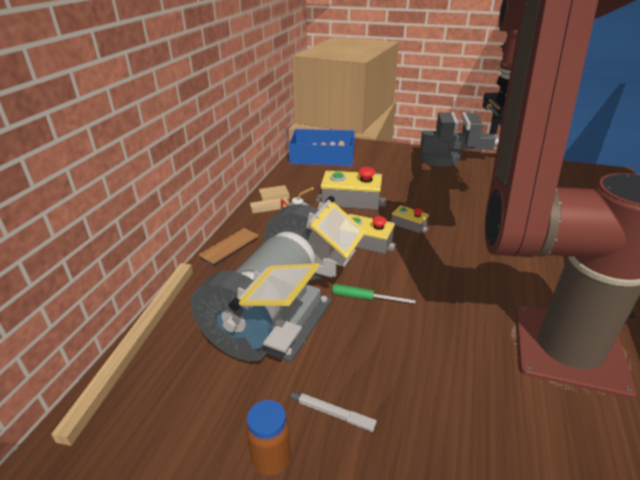

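View pics/top0.png

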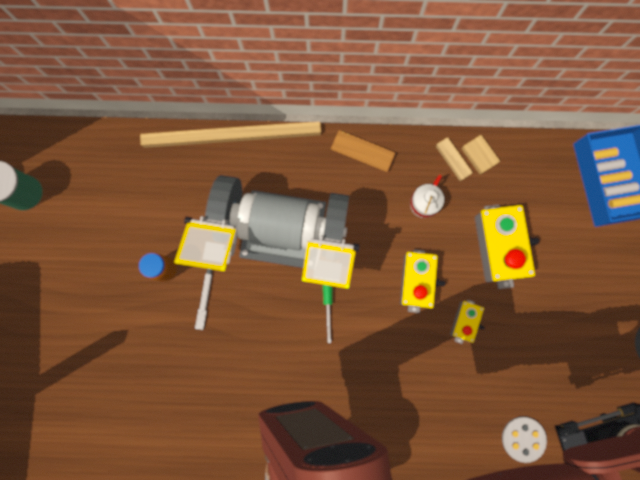

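The pictures show three start/stop boxes. In the top view they are at (420,280), (508,245) large and (468,322) small. The grinder's left shield is at (205,245) and the right one at (330,263). I'll measure the box sizes to identify the middle-sized one, and triangulate the shield.

```bash
cat > h.py <<'E'
import numpy as np,cv2
from plant import ctrl
from scipy.spatial.transform import Rotation as R
def cal(n):
    c=ctrl.get_calibration(n); f=240/np.tan(np.radians(c["fovy"])/2)
    return f,c["cx"],c["cy"],np.array(c["extrinsics"])
def proj(n,p):
    f,cx,cy,E=cal(n); q=E[:3,:3]@np.asarray(p,float)+E[:3,3]
    return np.array([cx+f*q[0]/-q[2],cy-f*q[1]/-q[2]])
def ray(n,uv):
    f,cx,cy,E=cal(n); d=np.array([(uv[0]-cx)/f,-(uv[1]-cy)/f,-1])
    r=E[:3,:3]; return -r.T@E[:3,3], r.T@d
def atz(n,uv,z):
    o,d=ray(n,uv); return o+d*(z-o[2])/d[2]
def tri(a,b):
    o1,d1=ray("side",a);o2,d2=ray("top",b)
    s=np.linalg.lstsq(np.c_[d1,-d2],o2-o1,rcond=None)[0]
    p,q=o1+d1*s[0],o2+d2*s[1]; return (p+q)/2,np.linalg.norm(p-q)
E
python3 - <<'E'
from h import *
im=cv2.imread("pics/top0.png"); s=cv2.imread("pics/side0.png")
a=cv2.resize(im[230:350,385:545],None,fx=5,fy=5,interpolation=cv2.INTER_CUBIC)
cv2.imwrite("pics/boxes.png",a)
b=np.vstack([cv2.resize(im[160:290,160:370],(800,495),interpolation=cv2.INTER_CUBIC)]);cv2.imwrite("pics/gr_top.png",b)
cv2.imwrite("pics/gr_side.png",cv2.resize(s[160:370,185:435],(700,588),interpolation=cv2.INTER_CUBIC))
for nm,st,go,sd,z in(("large",(519.9,254.4),(505.9,221.9),(368.4,167.9),.1),("mid",(423.3,291.2),(419.2,263.7),(379.1,218.2),.088),("small",(465.2,331.2),(472.7,316.7),(422.4,207.3),.06)):
    print(nm,tri(sd,st),"stop-start dist@z",np.linalg.norm(atz("top",st,z)-atz("top",go,z-.019)),atz("top",st,z),atz("top",go,z-.019))
print(atz("top",(212.6,224.5),.222), tri((303,284.6),(201.9,265.7)))
for t in("grinder","shield_edge"):
  for n in("top","side"):
    for d in ctrl.silhouettes(t,n):
        m=d["mask"];print(t,n,d["confidence"],d["point"],m.sum())
E
```

```text
large (array([ 0.56135081, -0.51465036,  0.11393574]), np.float64(0.01308115946024151)) stop-start dist@z 0.09269169091350518 [ 0.56962764 -0.51912259  0.1       ] [ 0.65640985 -0.4926727   0.081     ]
mid (array([ 0.47145037, -0.27719197,  0.07961374]), np.float64(0.00029790534778010593)) stop-start dist@z 0.07455647652278463 [ 0.47117777 -0.27558537  0.088     ] [ 0.54295732 -0.26885006  0.069     ]
small (array([ 0.36867856, -0.38479744,  0.07247883]), np.float64(0.009443920739802972)) stop-start dist@z 0.048894943428889656 [ 0.37307889 -0.38777883  0.06      ] [ 0.41034838 -0.41309089  0.041     ]
[0.606831   0.23782719 0.222     ] (array([0.50867367, 0.24982178, 0.25155405]), np.float64(0.00175977267337961))
grinder top 0.77 [271.9, 235.1] 12458
grinder side 0.96 [278.0, 283.7] 15907
shield_edge top 0.59 [206.5, 248.0] 2087
shield_edge side 0.57 [279.2, 282.4] 2182
```

View pics/boxes.png

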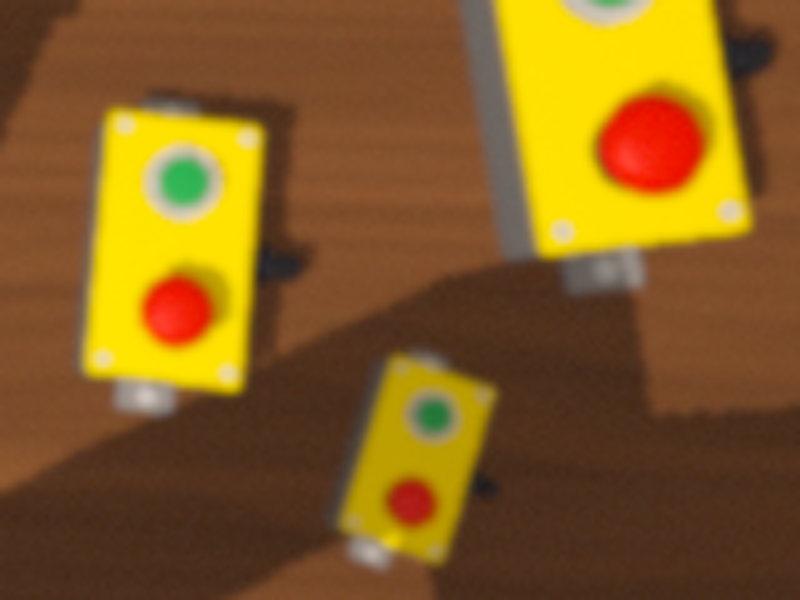

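View pics/gr_top.png

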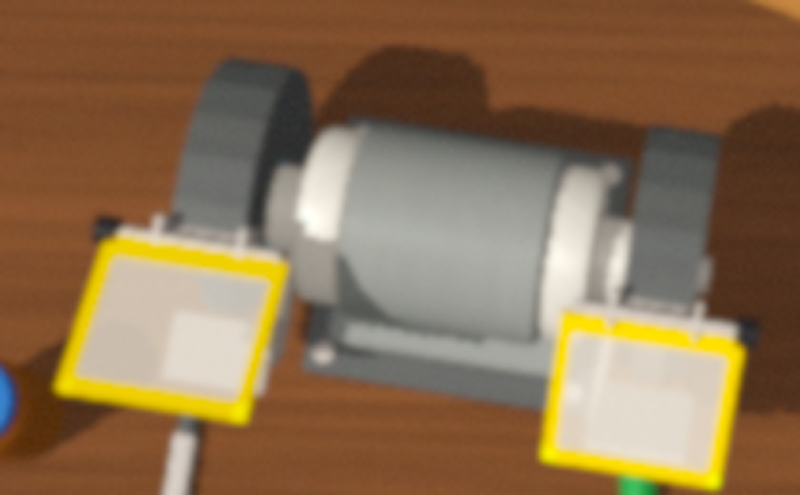

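View pics/gr_side.png

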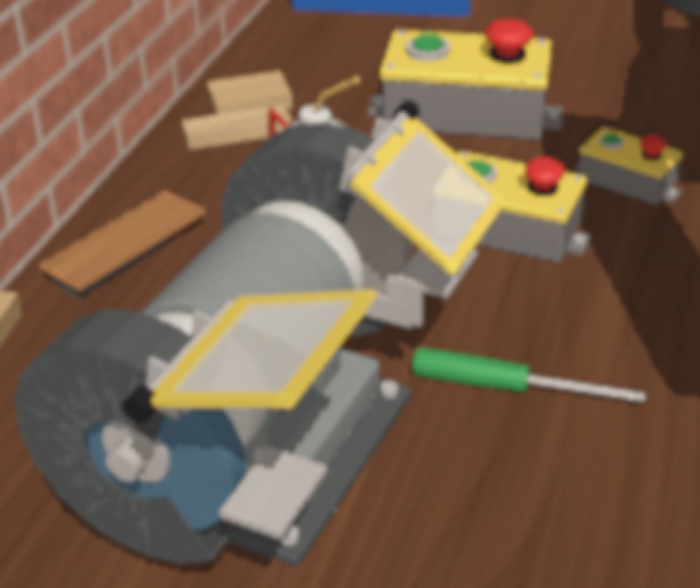

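```bash
python3 - <<'E'
from h import *
from scipy.optimize import least_squares
T={"FL":(175,262.9),"FR":(224.8,270.2),"BL":(188.1,223),"BR":(235.6,229)}
S={"FL":(289.3,304.6),"FR":(318.9,264.6),"BL":(240.4,303.6),"BR":(269.6,267.1)}
for k in T: print(k,tri(S[k],T[k]))
TR={"FL":(160+540/3.81,160+460/3.81),"FR":(160+722/3.81,160+487/3.81)}
SR={"FL":(185+452/2.8,160+270/2.8),"FR":(185+497/2.8,160+203/2.8)}
for k in TR: print("right",k,tri(SR[k],TR[k]))
def mod(v,k,ang,yc):
    x,y,yaw=v; s=1 if k[1]=="L" else -1
    r=.110 if k[0]=="F" else 0.0
    a=ang-np.radians(35)
    g=np.array([-.047-r*np.cos(a),yc+s*.056,.222+r*np.sin(a)])
    return R.from_euler("z",yaw).apply(g)+[x,y,0]
def res(v):
    e=[]
    for k in("FL","FR"):
        p=mod(v[:3],k,v[3],.14); e+=list(proj("top",p)-T[k])+list(proj("side",p)-S[k])
        p=mod(v[:3],k,0,-.14); e+=list(proj("top",p)-TR[k])+list(proj("side",p)-SR[k])
    return np.array(e)
r=least_squares(res,[.65,.1,0,1.],x_scale=[.1,.1,.1,.1],loss="soft_l1")
print(r.x,np.degrees(r.x[2:]),np.round(res(r.x),1))
for k in T: print(k,mod(r.x[:3],k,r.x[3],.14))
print("hinge",mod(r.x[:3],"BL",0,.14-.056)," edge0", mod(r.x[:3],"FL",0,.14-.056))
print(atz("top",(420.5,291.8),.088),atz("top",(421.6,266.2),.069), tri((379.6,217.5),(420.5,291.8)))
E
```

```text
FL (array([0.51203681, 0.30838649, 0.25715883]), np.float64(0.00015505250081034))
FR (array([0.49840978, 0.1967477 , 0.25723284]), np.float64(0.00022780703277582658))
BL (array([0.60778333, 0.2944314 , 0.22193154]), np.float64(0.002526739577603699))
BR (array([0.59837467, 0.18447449, 0.22003801]), np.float64(0.0010499155012019057))
right FL (array([0.4869822 , 0.03031768, 0.16021415]), np.float64(0.0028487290343137037))
right FR (array([ 0.47520177, -0.08485155,  0.15155886]), np.float64(0.006822188392003492))
[ 0.63566408  0.0937909  -0.13526556  0.940254  ] [-7.75014562 53.87258574] [-0.  -0.1 -0.3 -0.3  0.5 -1.2  0.1  0.1 -0.3  0.5  0.4  0.2 -1.3 -0.8
  2.1 -1.7]
FL [0.51238902 0.30837508 0.25758112]
FR [0.49728543 0.19739814 0.25758112]
BL [0.61552467 0.29433866 0.222     ]
BR [0.60042109 0.18336172 0.222     ]
hinge [0.60797288 0.23885019 0.222     ]  edge0 [0.51868923 0.2510014  0.15890659]
[ 0.46949072 -0.26847754  0.088     ] [ 0.53659804 -0.27505196  0.069     ] (array([ 0.46916665, -0.26865385,  0.0872944 ]), np.float64(0.0007228665742630046))
```

```bash
cat >> h.py <<'E'
def plan(goal,tcp=True):
    s=ctrl.get_state(); M=R.from_rotvec(s["eef_rot"]).as_matrix(); p=np.array(s["ee_pos"])
    print("t",round(float(s["time"]),2),"tcp",p.round(4),"F",np.round(s["wrist_force"],1),"w",round(float(s["width"]),3))
    print("tool axes (cols) \n",M.round(3)); print("shift cm tool:",(M.T@(np.asarray(goal)-p)*100).round(2))
E
python3 - <<'E'
from h import *
plan([.183,-.597,.36]); plan([.5386,.2483,.36])
E
```

```text
t 0.9 tcp [ 0.1834 -0.5975  0.2126] F [-0.3 -0.2 -0.7] w 1.001
tool axes (cols) 
 [[-0.956  0.     0.293]
 [-0.293  0.    -0.956]
 [-0.    -1.    -0.   ]]
shift cm tool: [  0.02 -14.74  -0.06]
t 0.9 tcp [ 0.1834 -0.5975  0.2126] F [-0.3 -0.2 -0.7] w 1.001
tool axes (cols) 
 [[-0.956  0.     0.293]
 [-0.293  0.    -0.956]
 [-0.    -1.    -0.   ]]
shift cm tool: [-58.78 -14.73 -70.43]
```

Request:
send_rows(
  series=[
    [1,[0,-3,0],[0,0,0]],
    [1,[0,-4,0],[0,0,0]],
    [1,[-1,-4,-1],[0,0,0]],
    [1,[-2,-3.7,-2],[0,0,0]],
    [1,[-2.8,0,-3.4],[0,0,0]],
    [1,[-2.8,0,-3.4],[0,0,0]],
    [1,[-2.8,0,-3.4],[0,0,0]],
    [1,[-2.8,0,-3.4],[0,0,0]],
  ],
)

```text
time: 1.7
ee_pos: [0.2708, -0.3955, 0.3598]
eef_rot: [-0.308, 2.061, -2.062]
wrist_force: [-0.0, 0.3, 0.7]
width: 0.357
```

Request:
send_rows(
  series=[
    [1,[-2.8,0,-3.4],[0,0,0]],
    [1,[-2.8,0,-3.4],[0,0,0]],
    [1,[-2.8,0,-3.4],[0,0,0]],
    [1,[-2.8,0,-3.4],[0,0,0]],
    [1,[-2.8,0,-3.4],[0,0,0]],
    [1,[-2.8,0,-3.4],[0,0,0]],
    [1,[-2.8,0,-3.4],[0,0,0]],
    [1,[-2.8,0,-3.4],[0,0,0]],
  ],
)

```text
time: 2.5
ee_pos: [0.4051, -0.0696, 0.3601]
eef_rot: [-0.308, 2.06, -2.062]
wrist_force: [1.6, -1.2, 0.8]
width: 0.009
```

```bash
python3 - <<'E'
from h import *
plan([.5386,.2483,.36])
E
```

```text
t 2.5 tcp [ 0.4051 -0.0696  0.3601] F [ 1.6 -1.2  0.8] w 0.009
tool axes (cols) 
 [[-0.956  0.001  0.293]
 [-0.293 -0.001 -0.956]
 [-0.001 -1.     0.001]]
shift cm tool: [-22.09   0.   -26.48]
```

Request:
send_rows(
  series=[
    [1,[-2.8,0,-3.4],[0,0,0]],
    [1,[-2.8,0,-3.4],[0,0,0]],
    [1,[-2.8,0,-3.4],[0,0,0]],
    [1,[-2.8,0,-3.4],[0,0,0]],
    [1,[-2.8,0,-3.4],[0,0,0]],
    [1,[-2.5,0,-3],[0,0,0]],
    [1,[-1.5,0,-2],[0,0,0]],
    [1,[0,0,0],[0,0,0]],
  ],
)

```text
time: 3.3
ee_pos: [0.5124, 0.1945, 0.3589]
eef_rot: [-0.314, 2.06, -2.059]
wrist_force: [-0.9, -0.9, -0.1]
width: 0.005
```

```bash
python3 - <<'E'
from h import *
plan([.5386,.2483,.27])
E
```

```text
t 3.3 tcp [0.5124 0.1945 0.3589] F [-0.9 -0.9 -0.1] w 0.005
tool axes (cols) 
 [[-0.955 -0.001  0.297]
 [-0.297  0.001 -0.955]
 [ 0.001 -1.    -0.001]]
shift cm tool: [-4.1   8.89 -4.35]
```

Request:
send_rows(
  series=[
    [1,[-2,0,-2],[0,0,0]],
    [1,[-2.1,0,-2.3],[0,0,0]],
    [1,[0,2.5,0],[0,0,0]],
    [1,[0,3,0],[0,0,0]],
    [1,[0,1.5,0],[0,0,0]],
    [1,[0,0,0],[0,0,0]],
  ],
)

```text
time: 3.9
ee_pos: [0.5374, 0.2437, 0.2868]
eef_rot: [-0.314, 2.063, -2.065]
wrist_force: [-0.6, -0.6, 1.0]
width: 0.002
```

```bash
python3 - <<'E'
from h import *
plan([.5386,.2483,.205])
for n in("side","top"):
    im=ctrl.capture(n); c=im[150:370,150:400]
    cv2.imwrite(f"pics/{n}1.png",cv2.resize(c,(600,528),interpolation=cv2.INTER_CUBIC))
E
```

```text
t 3.9 tcp [0.5374 0.2437 0.2868] F [-0.6 -0.6  1. ] w 0.002
tool axes (cols) 
 [[-0.956 -0.005  0.293]
 [-0.293 -0.002 -0.956]
 [ 0.005 -1.     0.   ]]
shift cm tool: [-0.29  8.18 -0.41]
```

View pics/side1.png

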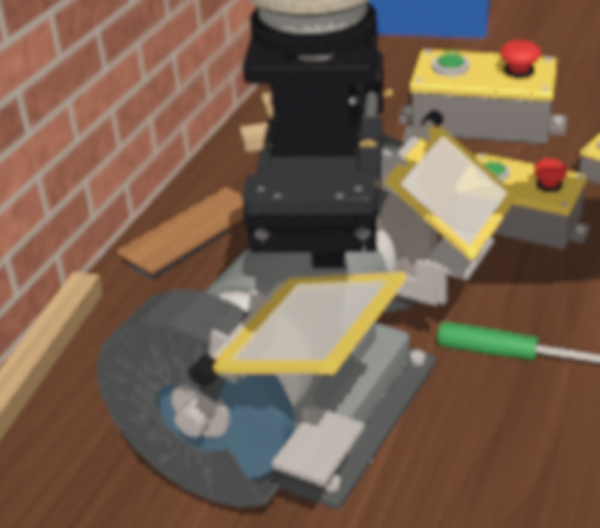

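View pics/top1.png

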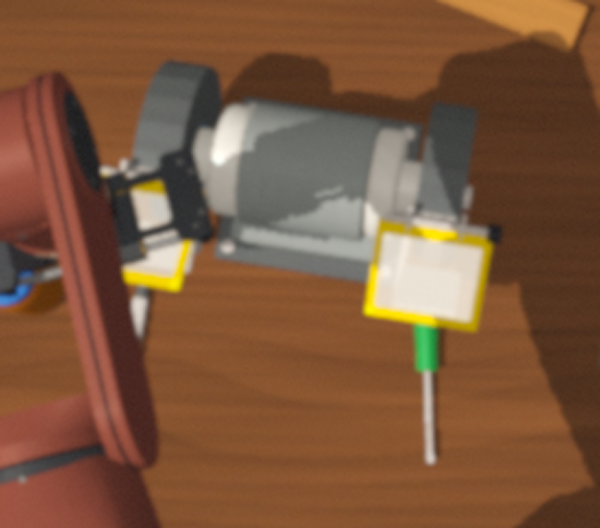

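```bash
python3 - <<'E'
from h import *
for p in([.537,.244,.265],[.537,.244,.287],[.537,.244,.33]):
    for n in("side","top"):
        q=proj(n,p); print(p,n,q.round(1),"crop",((q-150)*2.4).round(0))
E
```

```text
[0.537, 0.244, 0.265] side [288.5 273.2] crop [332. 296.]
[0.537, 0.244, 0.265] top [203.8 252.1] crop [129. 245.]
[0.537, 0.244, 0.287] side [287.9 262.7] crop [331. 271.]
[0.537, 0.244, 0.287] top [201.4 250.8] crop [123. 242.]
[0.537, 0.244, 0.33] side [286.7 241.2] crop [328. 219.]
[0.537, 0.244, 0.33] top [196.4 248.3] crop [111. 236.]
```

```bash
python3 - <<'E'
from h import *
im=ctrl.capture("side"); c=im[200:320,220:340]
cv2.imwrite("pics/z1.png",cv2.resize(c,(600,600),interpolation=cv2.INTER_CUBIC))
E
```

```text
(no output)
```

View pics/z1.png

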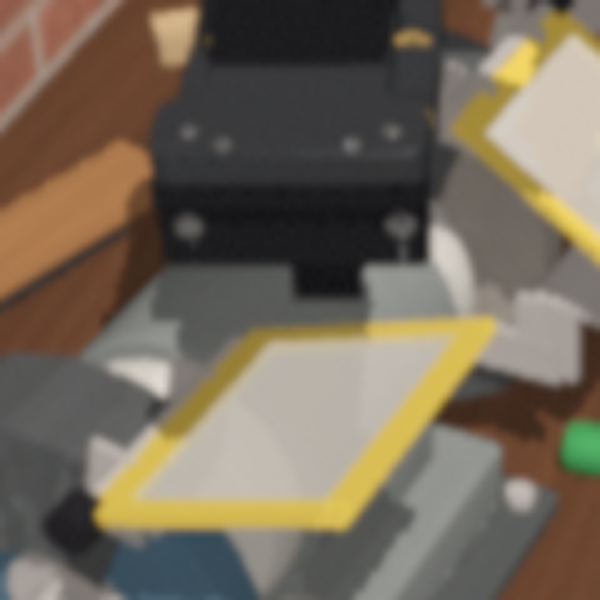

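```bash
python3 - <<'E'
from h import *
s=ctrl.get_state(); M=R.from_rotvec(s["eef_rot"]).as_matrix(); p=np.array(s["ee_pos"]); print(p,s["qpos"].round(3))
f=lambda x,y,z: print((x,y,z),(5*(proj("side",p+M@np.array([x,y,z]))-[220,200])).round(0))
for x in(-.0375,.0375):
  for z in(-.095,.095): f(x,-.048,z)
for x in(-.0095,.0095):
  for z in(-.015,.015): f(x,.022,z)
E
```

```text
[0.53955885 0.24463919 0.29150923] [ 0.293  0.101  1.514 -0.     1.524  1.566]
(-0.0375, -0.048, -0.095) [169. 368.]
(-0.0375, -0.048, 0.095) [235.  31.]
(0.0375, -0.048, -0.095) [435. 368.]
(0.0375, -0.048, 0.095) [449.  31.]
(-0.0095, 0.022, -0.015) [302. 383.]
(-0.0095, 0.022, 0.015) [309. 328.]
(0.0095, 0.022, -0.015) [360. 383.]
(0.0095, 0.022, 0.015) [364. 328.]
```

```bash
python3 - <<'E'
from h import *
for i in range(3):
    s=ctrl.get_state(); print(s["time"],s["ee_pos"].round(4),s["qpos"].round(4),s["wrist_force"].round(1)); ctrl.capture("top")
M=R.from_rotvec(s["eef_rot"]).as_matrix(); p=np.array(s["ee_pos"])
im=ctrl.capture("top"); c=im[180:300,140:260].copy(); c=cv2.resize(c,(600,600),interpolation=cv2.INTER_CUBIC)
im2=ctrl.capture("side"); c2=im2[100:340,170:410].copy(); c2=cv2.resize(c2,(600,600),interpolation=cv2.INTER_CUBIC)
for x in(-.0375,.0375):
  for z in(-.095,.095):
   for y in (-.048,-.15):
    q=p+M@np.array([x,y,z]); 
    cv2.circle(c,tuple(int(v) for v in 5*(proj("top",q)-[140,180])),4,(0,255,0) if y>-.1 else (255,0,0),-1)
    cv2.circle(c2,tuple(int(v) for v in 2.5*(proj("side",q)-[170,100])),4,(0,255,0) if y>-.1 else (255,0,0),-1)
q=p+M@np.array([0,.022,0])
cv2.circle(c,tuple(int(v) for v in 5*(proj("top",q)-[140,180])),4,(0,0,255),-1)
cv2.circle(c2,tuple(int(v) for v in 2.5*(proj("side",q)-[170,100])),4,(0,0,255),-1)
cv2.imwrite("pics/z2.png",c);cv2.imwrite("pics/z3.png",c2)
E
```

```text
4.05 [0.5396 0.2446 0.2915] [ 0.2926  0.101   1.514  -0.      1.5242  1.5662] [1.  0.9 0.6]
4.1 [0.5398 0.2448 0.2919] [ 0.2928  0.1007  1.5136 -0.      1.524   1.5663] [0.4 0.8 1.4]
4.15 [0.5397 0.2449 0.2918] [ 0.2929  0.1008  1.5136 -0.      1.5239  1.5663] [ 0.1 -0.   0.3]
```

View pics/z2.png

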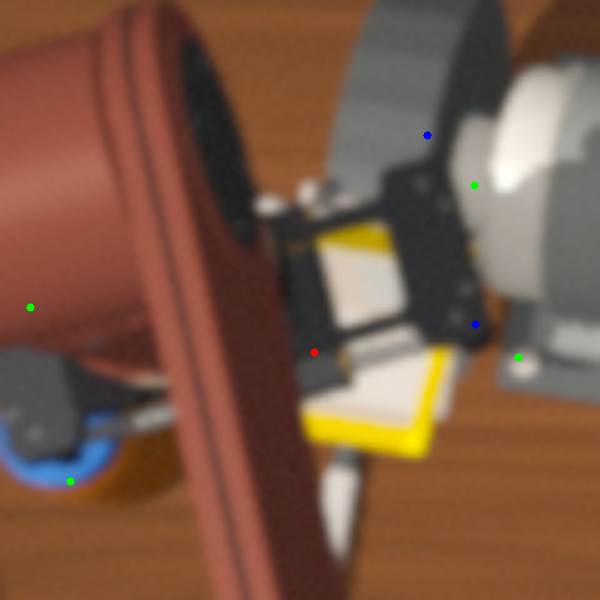

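View pics/z3.png

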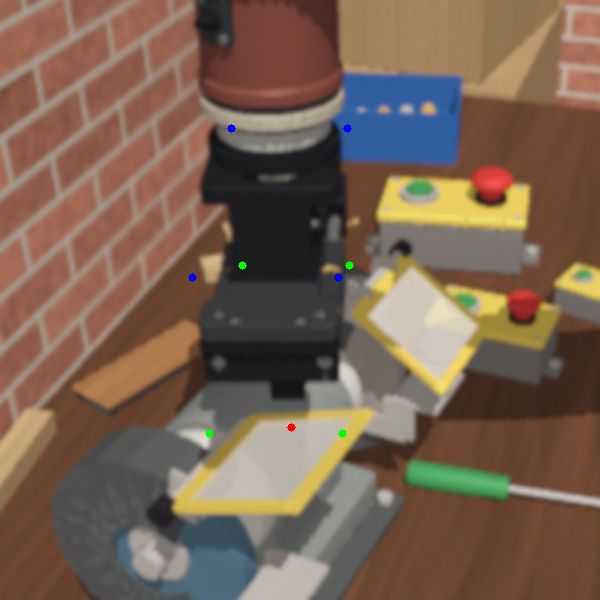

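Request:
send_rows(
  series=[
    [1,[0,1,0],[0,0,0]],
    [1,[0,1,0],[0,0,0]],
    [1,[0,1,0],[0,0,0]],
    [1,[0,0.5,0],[0,0,0]],
    [1,[0,0,0],[0,0,0]],
  ],
)

```text
time: 4.8
ee_pos: [0.5381, 0.2447, 0.2528]
eef_rot: [-0.312, 2.062, -2.063]
wrist_force: [-0.5, -0.4, 1.0]
width: 0.007
```

```bash
python3 - <<'E'
from h import *
plan([.5386,.2483,.205])
im=ctrl.capture("side"); c=im[200:320,220:340]
cv2.imwrite("pics/z4.png",cv2.resize(c,(600,600),interpolation=cv2.INTER_CUBIC))
s=ctrl.get_state();print(5*(proj("side",s["ee_pos"]-[0,0,.022])-[220,200]))
E
```

```text
t 4.8 tcp [0.5381 0.2447 0.2528] F [-0.5 -0.4  1. ] w 0.007
tool axes (cols) 
 [[-0.956 -0.003  0.293]
 [-0.293 -0.001 -0.956]
 [ 0.003 -1.     0.   ]]
shift cm tool: [-0.17  4.78 -0.33]
[341.73392439 442.39915252]
```

View pics/z4.png

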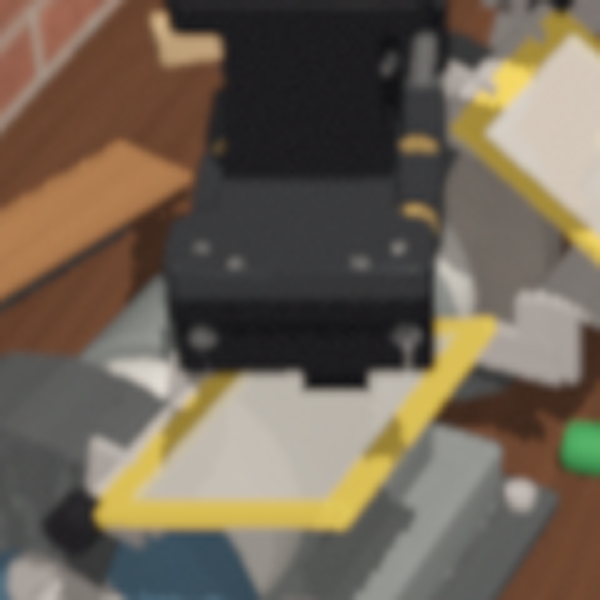

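Request:
send_rows(
  series=[
    [1,[0,0.6,0],[0,0,0]],
    [1,[0,0.6,0],[0,0,0]],
    [1,[0,0.6,0],[0,0,0]],
    [1,[0,0.2,0],[0,0,0]],
    [1,[0,0,0],[0,0,0]],
    [1,[0,0,0],[0,0,0]],
  ],
)

```text
time: 5.45
ee_pos: [0.5389, 0.2449, 0.2346]
eef_rot: [-0.309, 2.061, -2.061]
wrist_force: [0.6, 0.3, 0.2]
width: 0.006
```

```bash
python3 - <<'E'
from h import *
plan([.5386,.2483,.205])
im=ctrl.capture("side"); c=im[200:320,220:340]
cv2.imwrite("pics/z5.png",cv2.resize(c,(600,600),interpolation=cv2.INTER_CUBIC))
s=ctrl.get_state();print(5*(proj("side",s["ee_pos"])-[220,200]))
E
```

```text
t 5.45 tcp [0.5389 0.2449 0.2346] F [0.6 0.3 0.2] w 0.006
tool axes (cols) 
 [[-0.956  0.     0.293]
 [-0.293 -0.    -0.956]
 [-0.    -1.     0.   ]]
shift cm tool: [-0.07  2.96 -0.34]
[339.84197498 435.58920277]
```

View pics/z5.png

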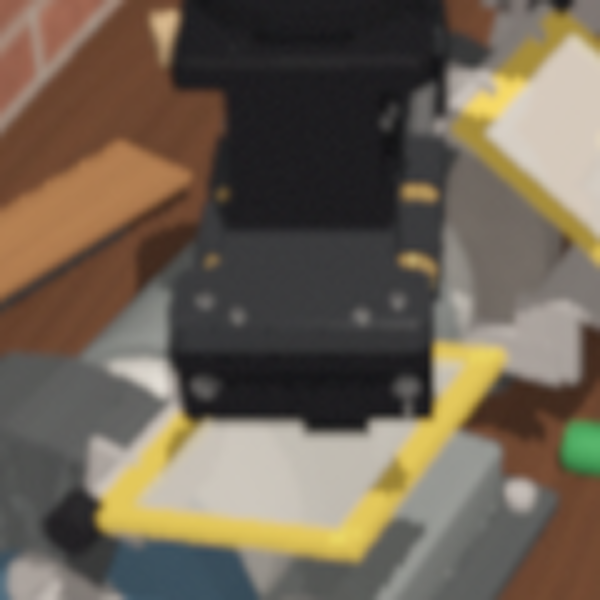

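```bash
python3 - <<'E'
from h import *
from scipy.optimize import brentq
im=ctrl.capture("side"); c=im[60:340,130:430]
cv2.imwrite("pics/z6.png",cv2.resize(c,(800,747),interpolation=cv2.INTER_CUBIC)[:600+147][147:])
im=ctrl.capture("top"); c=im[180:300,140:260]
cv2.imwrite("pics/z7.png",cv2.resize(c,(600,600),interpolation=cv2.INTER_CUBIC))
# shield edge model
x,y,yaw=.63566,.09379,-.135266
def corner(ang,s):
    a=ang-np.radians(35); g=np.array([-.047-.11*np.cos(a),.14+s*.056,.222+.11*np.sin(a)])
    return R.from_euler("z",yaw).apply(g)+[x,y,0]
for ang in(.94,.8,.7,.6,.5,.3,0): print(ang,[ (5*(proj("side",corner(ang,s))-[220,200])).round(0) for s in(1,-1)])
E
```

```text
0.94 [array([345., 522.]), array([497., 324.])]
0.8 [array([358., 560.]), array([507., 360.])]
0.7 [array([364., 587.]), array([511., 386.])]
0.6 [array([366., 612.]), array([512., 410.])]
0.5 [array([366., 636.]), array([510., 433.])]
0.3 [array([356., 679.]), array([499., 474.])]
0 [array([321., 727.]), array([464., 523.])]
```

View pics/z6.png

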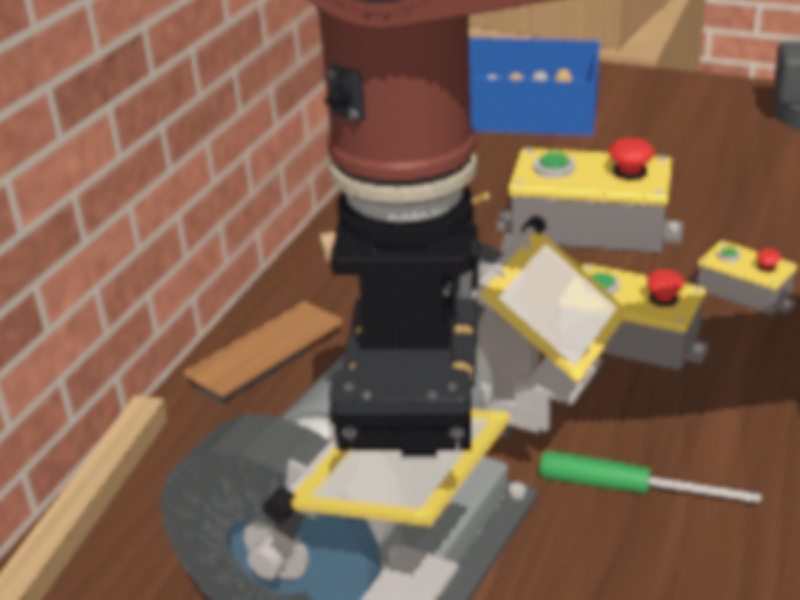

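View pics/z7.png

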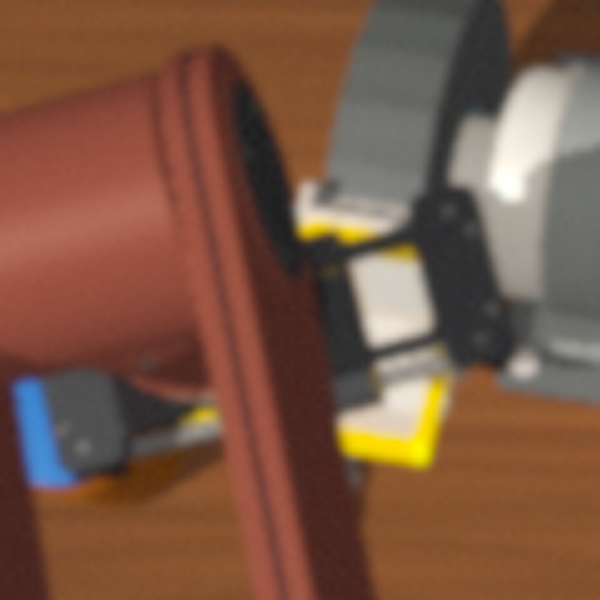

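```bash
python3 - <<'E'
from h import *
s=ctrl.get_state(); M=R.from_rotvec(s["eef_rot"]).as_matrix(); p=np.array(s["ee_pos"]);print(p)
for y in(.02,0,-.02,-.048,-.07,-.09,-.12):
  print(y,"side near",[(5*(proj("side",p+M@np.array([x,y,-.095]))-[220,200])).round(0) for x in(-.0375,.0375)],
   "top right",[(5*(proj("top",p+M@np.array([x,y,.095]))-[140,180])).round(0) for x in(-.0375,.0375)],"top left",[(5*(proj("top",p+M@np.array([x,y,-.095]))-[140,180])).round(0) for x in(-.0375,.0375)])
E
```

```text
[0.53900443 0.244905   0.23487107]
0.02 side near [array([205., 681.]), array([444., 681.])] top right [array([522., 238.]), array([562., 392.])] top left [array([124., 347.]), array([161., 503.])]
0 side near [array([200., 635.]), array([443., 635.])] top right [array([515., 230.]), array([556., 387.])] top left [array([111., 341.]), array([148., 500.])]
-0.02 side near [array([194., 588.]), array([442., 588.])] top right [array([508., 223.]), array([549., 382.])] top left [array([ 96., 335.]), array([134., 497.])]
-0.048 side near [array([187., 519.]), array([440., 519.])] top right [array([497., 211.]), array([540., 374.])] top left [array([ 76., 327.]), array([114., 492.])]
-0.07 side near [array([181., 462.]), array([439., 462.])] top right [array([489., 202.]), array([532., 369.])] top left [array([ 59., 320.]), array([ 98., 489.])]
-0.09 side near [array([175., 409.]), array([437., 409.])] top right [array([481., 194.]), array([524., 363.])] top left [array([ 43., 314.]), array([ 82., 485.])]
-0.12 side near [array([165., 326.]), array([435., 326.])] top right [array([468., 180.]), array([513., 354.])] top left [array([ 17., 303.]), array([ 58., 480.])]
```

The shield moves under the fingertips, from about 0.94 to 0.81 rad. The gripper looks about 3 cm higher in the images than the reported TCP suggests. From here I'll trust contact and the pictures for height.

Request:
send_rows(
  series=[
    [1,[0,0.8,0],[0,0,0]],
    [1,[0,0.8,0],[0,0,0]],
    [1,[0,0.8,0],[0,0,0]],
    [1,[0,0.8,0],[0,0,0]],
    [1,[0,0.4,0],[0,0,0]],
    [1,[0,0,0],[0,0,0]],
    [1,[0,0,0],[0,0,0]],
  ],
)

```text
time: 6.3
ee_pos: [0.5386, 0.2448, 0.1982]
eef_rot: [-0.31, 2.062, -2.062]
wrist_force: [0.0, -0.5, 0.6]
width: 0.005
```

```bash
python3 - <<'E'
from h import *
plan([.5386,.2483,.205])
im=ctrl.capture("side"); c=im[210:360,200:350]
cv2.imwrite("pics/z8.png",cv2.resize(c,(600,600),interpolation=cv2.INTER_CUBIC))
E
```

```text
t 6.3 tcp [0.5386 0.2448 0.1982] F [ 0.  -0.5  0.6] w 0.005
tool axes (cols) 
 [[-0.956 -0.001  0.293]
 [-0.293 -0.    -0.956]
 [ 0.001 -1.     0.   ]]
shift cm tool: [-0.11 -0.68 -0.34]
```

View pics/z8.png

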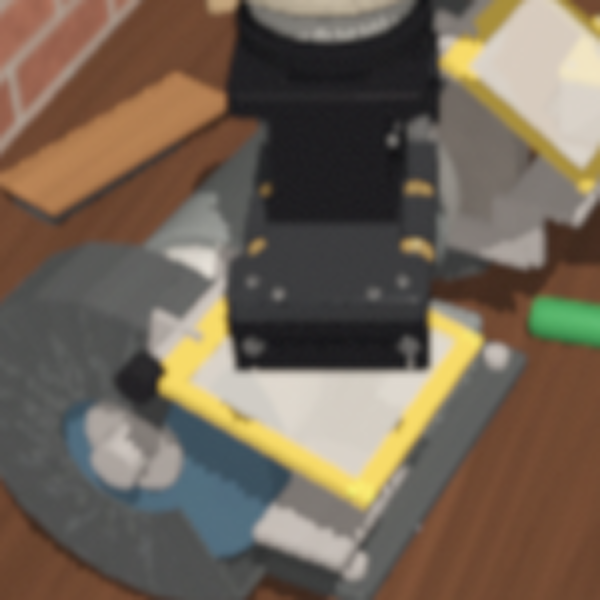

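Request:
send_rows(
  series=[
    [1,[0,0.5,0],[0,0,0]],
    [1,[0,0.5,0],[0,0,0]],
    [1,[0,0.3,0],[0,0,0]],
    [1,[0,0,0],[0,0,0]],
  ],
)

```text
time: 6.75
ee_pos: [0.5384, 0.2448, 0.1849]
eef_rot: [-0.311, 2.062, -2.062]
wrist_force: [-0.1, 0.2, -0.1]
width: 0.004
```

Request:
send_rows(
  series=[
    [1,[0,0.3,0],[0,0,0]],
    [1,[0,0.2,0],[0,0,0]],
    [1,[0,0,0],[0,0,0]],
  ],
)

```text
time: 7.05
ee_pos: [0.5387, 0.2448, 0.1803]
eef_rot: [-0.31, 2.061, -2.062]
wrist_force: [0.0, 0.0, 1.1]
width: 0.008
```

```bash
python3 - <<'E'
from h import *
plan([.5386,.2483,.205])
im=ctrl.capture("side"); c=im[210:360,200:350]
cv2.imwrite("pics/z9.png",cv2.resize(c,(600,600),interpolation=cv2.INTER_CUBIC))
x,y,yaw=.63566,.09379,-.135266
def corner(ang,s):
    a=ang-np.radians(35); g=np.array([-.047-.11*np.cos(a),.14+s*.056,.222+.11*np.sin(a)])
    return R.from_euler("z",yaw).apply(g)+[x,y,0]
for ang in(.3,.2,.1,.05,0): print(ang,[ (4*(proj("side",corner(ang,s))-[200,210])).round(0) for s in(1,-1)])
E
```

```text
t 7.05 tcp [0.5387 0.2448 0.1803] F [0.  0.  1.1] w 0.008
tool axes (cols) 
 [[-0.956 -0.001  0.293]
 [-0.293 -0.    -0.956]
 [ 0.001 -1.    -0.   ]]
shift cm tool: [-0.09 -2.47 -0.33]
0.3 [array([365., 503.]), array([479., 340.])]
0.2 [array([357., 518.]), array([472., 354.])]
0.1 [array([348., 530.]), array([462., 367.])]
0.05 [array([343., 536.]), array([457., 373.])]
0 [array([337., 541.]), array([451., 378.])]
```

View pics/z9.png

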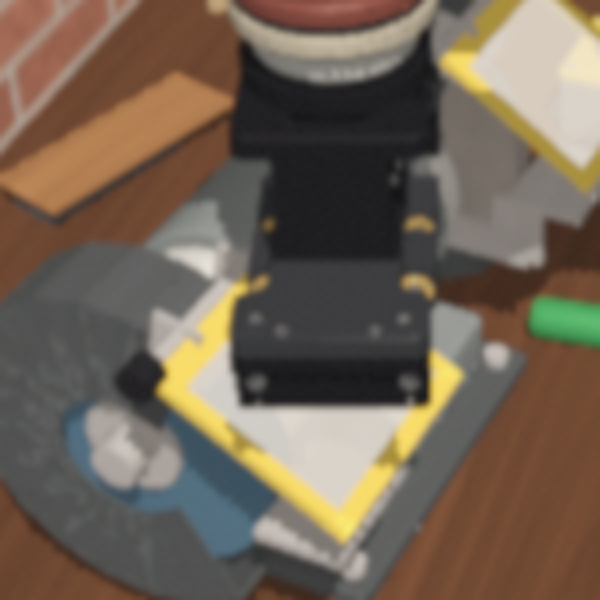

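Request:
send_rows(
  series=[
    [1,[0,0.2,0],[0,0,0]],
    [1,[0,0.2,0],[0,0,0]],
    [1,[0,0,0],[0,0,0]],
  ],
)

```text
time: 7.4
ee_pos: [0.5387, 0.2449, 0.1763]
eef_rot: [-0.31, 2.061, -2.061]
wrist_force: [-0.1, 0.2, 0.9]
width: 0.008
```

Request:
send_rows(
  series=[
    [1,[0,0.2,0],[0,0,0]],
    [1,[0,0,0],[0,0,0]],
  ],
)

```text
time: 7.6
ee_pos: [0.539, 0.2449, 0.1748]
eef_rot: [-0.309, 2.061, -2.061]
wrist_force: [0.1, -0.6, 1.8]
width: 0.008
```

Request:
send_rows(
  series=[
    [1,[0,0.2,0],[0,0,0]],
    [1,[0,0,0],[0,0,0]],
  ],
)

```text
time: 7.8
ee_pos: [0.5395, 0.245, 0.1743]
eef_rot: [-0.307, 2.061, -2.06]
wrist_force: [-2.3, -0.7, 9.4]
width: 0.004
```

Request:
send_rows(
  series=[
    [1,[0,0.2,0],[0,0,0]],
    [1,[0,0,0],[0,0,0]],
  ],
)

```text
time: 8.0
ee_pos: [0.5398, 0.2451, 0.1737]
eef_rot: [-0.306, 2.06, -2.06]
wrist_force: [-5.0, -1.4, 15.0]
width: 0.005
```

```bash
python3 - <<'E'
from h import *
im=ctrl.capture("side"); c=im[210:360,200:350]
cv2.imwrite("pics/z10.png",cv2.resize(c,(600,600),interpolation=cv2.INTER_CUBIC))
plan([.5386,.2483,.205])
E
```

```text
t 8.05 tcp [0.5398 0.2451 0.1738] F [-5.5 -1.9 14.5] w 0.008
tool axes (cols) 
 [[-0.956  0.003  0.293]
 [-0.293  0.001 -0.956]
 [-0.003 -1.     0.   ]]
shift cm tool: [ 0.01 -3.12 -0.34]
```

View pics/z10.png

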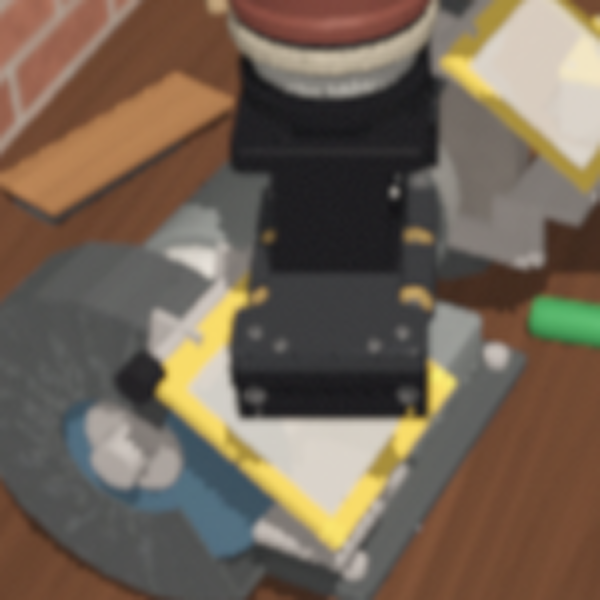

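The shield is down: the force rose to 15 N and the near corner at crop (335,545) matches the model for angle 0. I'll lift straight up, then move toward the stop button.

Request:
send_rows(
  series=[
    [1,[0,-1.5,0],[0,0,0]],
    [1,[0,-3,0],[0,0,0]],
    [1,[0,-3.5,0],[0,0,0]],
    [1,[0,-3,0],[0,0,0]],
    [1,[0,-1,0],[0,0,0]],
    [1,[0,0,0],[0,0,0]],
  ],
)

```text
time: 8.65
ee_pos: [0.5396, 0.2451, 0.2922]
eef_rot: [-0.306, 2.06, -2.059]
wrist_force: [-0.3, 0.7, 0.5]
width: 0.007
```

```bash
python3 - <<'E'
from h import *
plan([.469,-.268,.29])
E
```

```text
t 8.65 tcp [0.5396 0.2451 0.2922] F [-0.3  0.7  0.5] w 0.007
tool axes (cols) 
 [[-0.956  0.003  0.293]
 [-0.293  0.001 -0.956]
 [-0.003 -1.     0.   ]]
shift cm tool: [21.81  0.15 46.98]
```

Request:
send_rows(
  series=[
    [1,[1,0,2],[0,0,0]],
    [1,[2,0,4.2],[0,0,0]],
    [1,[2,0,4.2],[0,0,0]],
    [1,[2,0,4.2],[0,0,0]],
    [1,[2,0,4.2],[0,0,0]],
    [1,[2,0,4.2],[0,0,0]],
    [1,[2,0,4.2],[0,0,0]],
    [1,[2,0,4.2],[0,0,0]],
  ],
)

```text
time: 9.45
ee_pos: [0.4859, -0.1006, 0.2879]
eef_rot: [-0.313, 2.065, -2.061]
wrist_force: [0.5, -0.1, 0.5]
width: 0.005
```

Request:
send_rows(
  series=[
    [1,[2,0,4.2],[0,0,0]],
    [1,[2,0,4.2],[0,0,0]],
    [1,[2,0,4.2],[0,0,0]],
    [1,[0.8,0,2],[0,0,0]],
    [1,[0,0,0],[0,0,0]],
    [1,[0,0,0],[0,0,0]],
  ],
)

```text
time: 10.05
ee_pos: [0.4646, -0.2583, 0.2883]
eef_rot: [-0.311, 2.066, -2.06]
wrist_force: [0.2, 0.3, -0.9]
width: 0.007
```

```bash
python3 - <<'E'
from h import *
plan([.469,-.268,.2])
for n in("side","top"):
    im=ctrl.capture(n); cv2.imwrite(f"pics/{n}2.png",im)
E
```

```text
t 10.05 tcp [ 0.4646 -0.2583  0.2883] F [ 0.2  0.3 -0.9] w 0.007
tool axes (cols) 
 [[-0.956 -0.003  0.292]
 [-0.292  0.003 -0.956]
 [ 0.002 -1.    -0.004]]
shift cm tool: [-0.16  8.83  1.09]
```

View pics/side2.png

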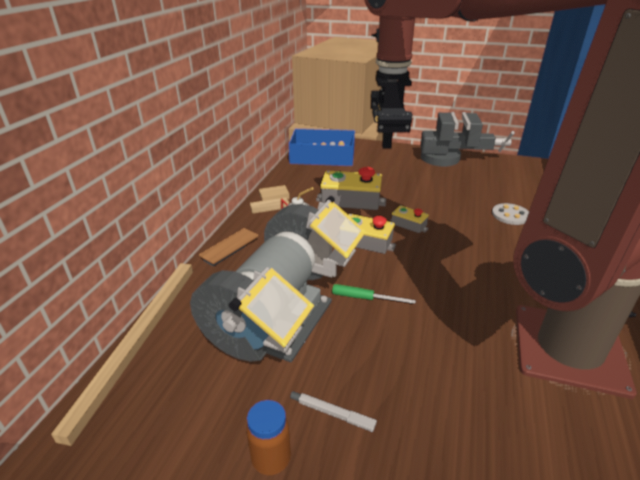

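View pics/top2.png

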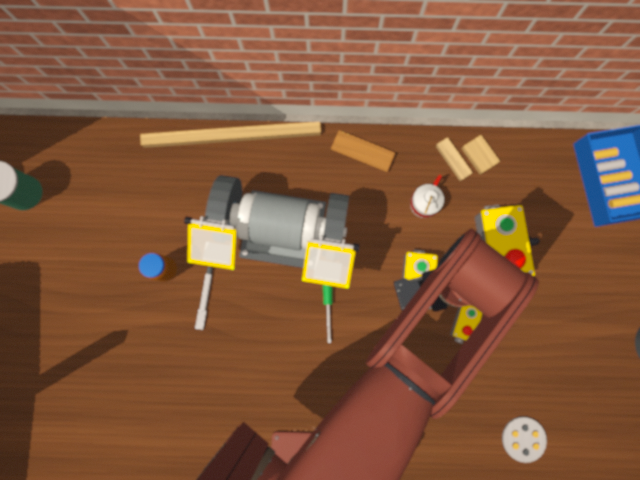

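```bash
python3 - <<'E'
from h import *
s=ctrl.get_state(); p=s["ee_pos"];print(p)
for z in(-.022,0,.01,.02): print(z,proj("side",p+[0,0,z]).round(1),proj("top",p+[0,0,z]).round(1))
im=cv2.imread("pics/side2.png")[70:250,310:440]
cv2.imwrite("pics/a.png",cv2.resize(im,None,fx=4,fy=4,interpolation=cv2.INTER_CUBIC)[:600*2])
im=cv2.imread("pics/top2.png")[220:350,380:540]
cv2.imwrite("pics/b.png",cv2.resize(im,None,fx=4.6,fy=4.6,interpolation=cv2.INTER_CUBIC))
im=cv2.imread("pics/side2.png")[210:360,200:350]
cv2.imwrite("pics/c.png",cv2.resize(im,None,fx=4,fy=4,interpolation=cv2.INTER_CUBIC))
E
```

```text
[ 0.46525506 -0.2574582   0.2893947 ]
-0.022 [385.4 158.4] [430.5 290. ]
0 [386.1 150.1] [432.6 289.5]
0.01 [386.4 146.3] [433.6 289.2]
0.02 [386.7 142.5] [434.6 289. ]
```

View pics/a.png

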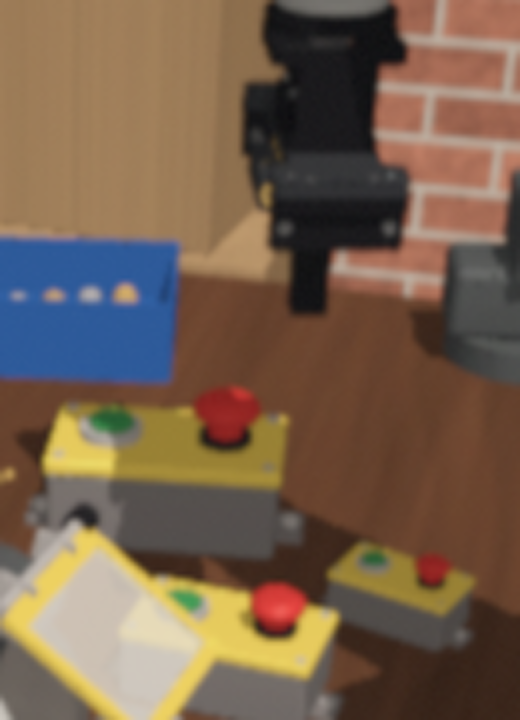

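View pics/b.png

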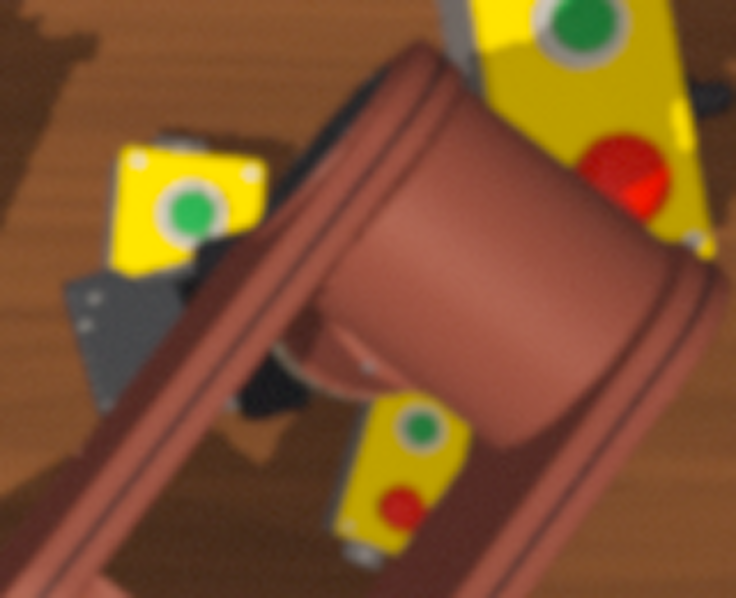

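View pics/c.png

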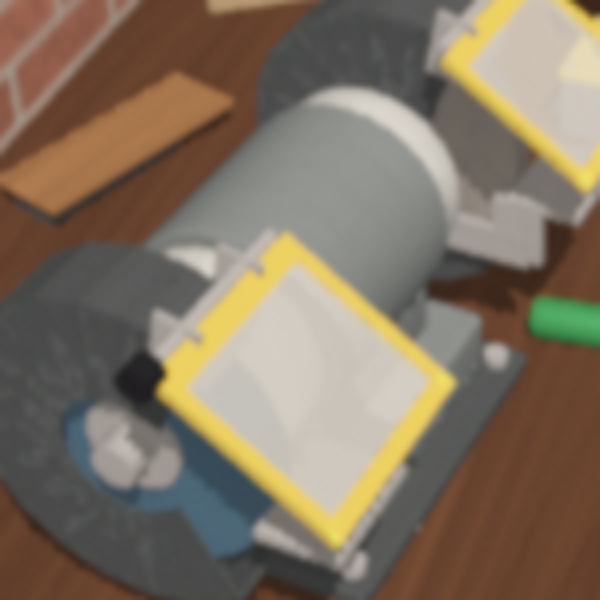

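Request:
send_rows(
  series=[
    [1,[0,2,0.6],[0,0,0]],
    [1,[0,4,0.5],[0,0,0]],
    [1,[0,4,0],[0,0,0]],
    [1,[0,3,0],[0,0,0]],
    [1,[0,1.5,0],[0,0,0]],
    [1,[0,0,0],[0,0,0]],
    [1,[0,0,0],[0,0,0]],
  ],
)

```text
time: 10.85
ee_pos: [0.4696, -0.2692, 0.1469]
eef_rot: [-0.309, 2.059, -2.061]
wrist_force: [0.2, 0.1, 0.5]
width: 0.004
```

```bash
cat > look.py <<'E'
from h import *
import sys
t=sys.argv[1]
plan([.469,-.268,.106])
p=ctrl.get_state()["ee_pos"]
for z in(-.022,0,.006,.012): print(z,((proj("side",p+[0,0,z])-[330,150])*6).round(0))
im=ctrl.capture("side")[150:250,330:430]
cv2.imwrite(f"pics/s{t}.png",cv2.resize(im,None,fx=6,fy=6,interpolation=cv2.INTER_CUBIC))
im=ctrl.capture("top")[220:350,380:540]
cv2.imwrite(f"pics/t{t}.png",cv2.resize(im,None,fx=4.6,fy=4.6,interpolation=cv2.INTER_CUBIC))
E
python3 look.py 3
```

```text
t 10.85 tcp [ 0.4696 -0.2692  0.1469] F [0.2 0.1 0.5] w 0.004
tool axes (cols) 
 [[-0.956  0.001  0.294]
 [-0.294 -0.001 -0.956]
 [-0.001 -1.     0.001]]
shift cm tool: [ 0.02  4.09 -0.14]
-0.022 [302. 333.]
0 [306. 290.]
0.006 [307. 278.]
0.012 [308. 266.]
```

View pics/s3.png

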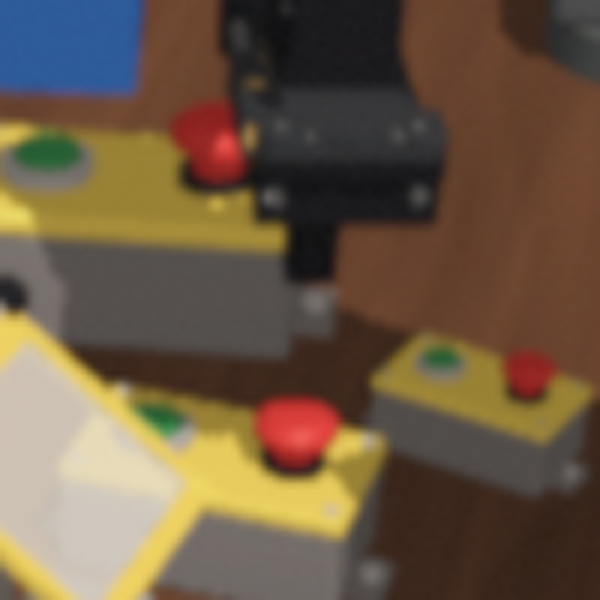

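View pics/t3.png

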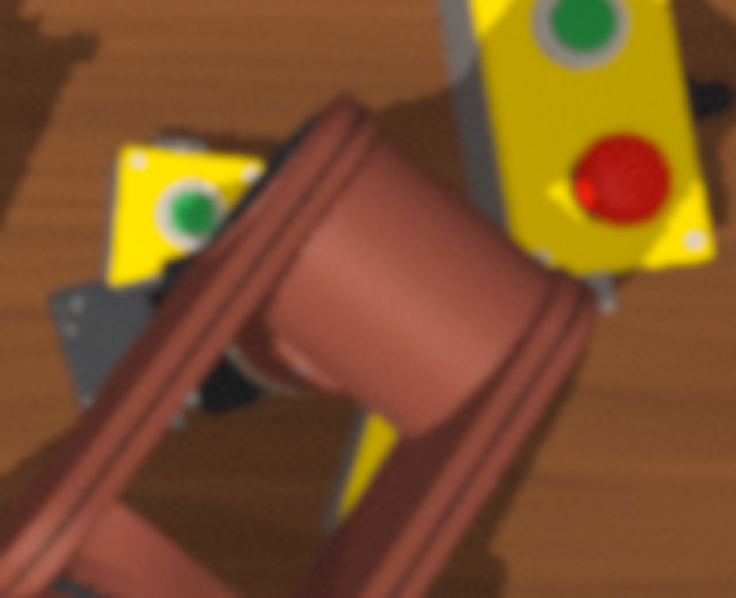

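Request:
send_rows(
  series=[
    [1,[0,1,0],[0,0,0]],
    [1,[0,1.2,0],[0,0,0]],
    [1,[0,0.8,0],[0,0,0]],
    [1,[0,0.4,0],[0,0,0]],
    [1,[0,0,0],[0,0,0]],
    [1,[0,0,0],[0,0,0]],
  ],
)

```text
time: 11.55
ee_pos: [0.4686, -0.2694, 0.1115]
eef_rot: [-0.309, 2.062, -2.061]
wrist_force: [0.8, -0.0, -0.5]
width: 0.009
```

```bash
python3 look.py 4
```

```text
t 11.55 tcp [ 0.4686 -0.2694  0.1115] F [ 0.8 -0.  -0.5] w 0.009
tool axes (cols) 
 [[-0.956 -0.     0.293]
 [-0.293  0.    -0.956]
 [ 0.    -1.    -0.   ]]
shift cm tool: [-0.08  0.55 -0.12]
-0.022 [299. 400.]
0 [302. 359.]
0.006 [303. 347.]
0.012 [304. 336.]
```

View pics/s4.png

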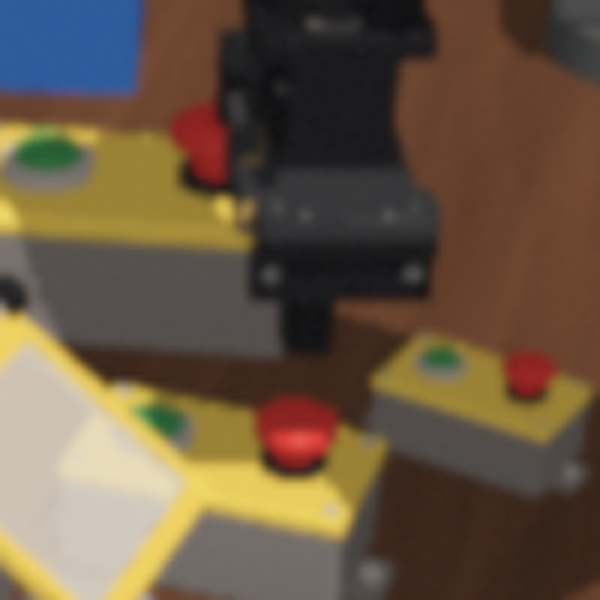

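View pics/t4.png

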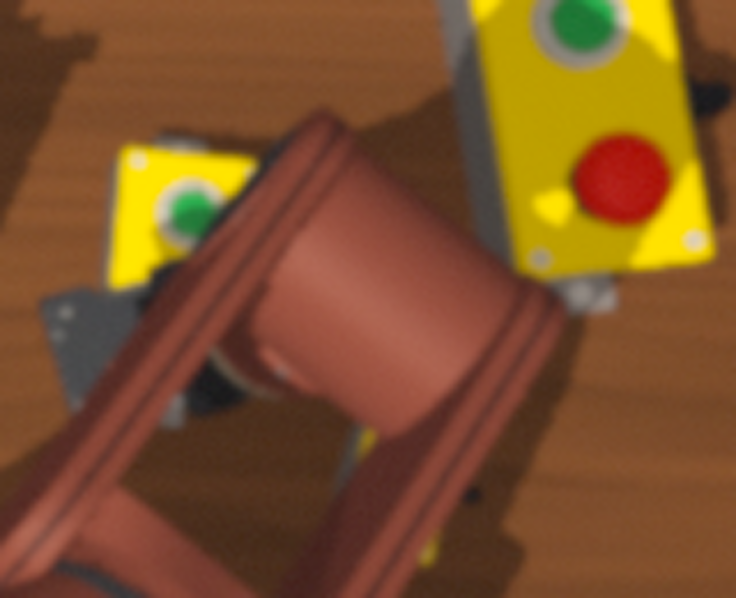

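Request:
send_rows(
  series=[
    [1,[0,0.4,-0.1],[0,0,0]],
    [1,[0,0.4,0],[0,0,0]],
    [1,[0,0,0],[0,0,0]],
    [1,[0,0,0],[0,0,0]],
  ],
)

```text
time: 12.05
ee_pos: [0.4682, -0.2683, 0.1034]
eef_rot: [-0.31, 2.062, -2.061]
wrist_force: [-1.0, 0.7, -1.1]
width: 0.005
```

```bash
python3 look.py 5; python3 - <<'E'
from h import *
im=ctrl.capture("side");m=cv2.imread("pics/side0.png")
# predicted closed-tip outlines for tip heights above button, half-thickness t
M=R.from_rotvec(ctrl.get_state()["eef_rot"]).as_matrix();p=ctrl.get_state()["ee_pos"]
for t in(.004,.007,.015):
  for g in(.02,.025,.03):
    q=np.array([p[0],p[1],.088+g])
    print(t,g,"near bottom edge row",[((proj("side",q+M@np.array([x,0,-t]))-[330,150])*6).round(0).tolist() for x in(-.0095,.0095)])
E
```

```text
t 12.05 tcp [ 0.4682 -0.2683  0.1034] F [-1.   0.7 -1.1] w 0.005
tool axes (cols) 
 [[-0.956 -0.     0.293]
 [-0.293  0.    -0.956]
 [ 0.    -1.    -0.   ]]
shift cm tool: [-0.08 -0.26 -0.  ]
-0.022 [298. 417.]
0 [301. 375.]
0.006 [302. 364.]
0.012 [303. 353.]
0.004 0.02 near bottom edge row [[282.0, 371.0], [324.0, 371.0]]
0.004 0.025 near bottom edge row [[282.0, 361.0], [324.0, 361.0]]
0.004 0.03 near bottom edge row [[283.0, 352.0], [325.0, 352.0]]
0.007 0.02 near bottom edge row [[282.0, 374.0], [324.0, 374.0]]
0.007 0.025 near bottom edge row [[283.0, 365.0], [325.0, 365.0]]
0.007 0.03 near bottom edge row [[284.0, 355.0], [326.0, 355.0]]
0.015 0.02 near bottom edge row [[284.0, 383.0], [326.0, 383.0]]
0.015 0.025 near bottom edge row [[285.0, 374.0], [327.0, 374.0]]
0.015 0.03 near bottom edge row [[286.0, 364.0], [328.0, 364.0]]
```

View pics/s5.png

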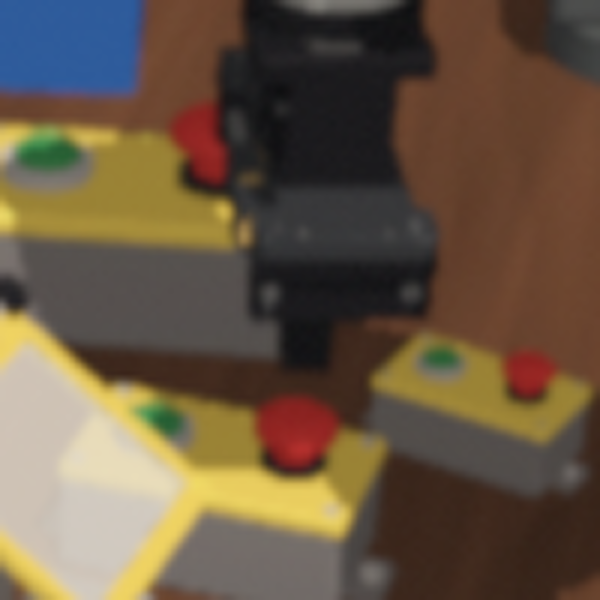

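The tip's lower edge is at crop row 366, right above the red button at (296,410). That puts it 22–29 mm over the button, depending on finger thickness. I'll lower it 2 mm to centre it in the range, then hold.

Request:
send_rows(
  series=[
    [1,[-0.05,0.2,0],[0,0,0]],
    [1,[0,0,0],[0,0,0]],
    [1,[0,0,0],[0,0,0]],
    [1,[0,0,0],[0,0,0]],
    [1,[0,0,0],[0,0,0]],
    [1,[0,0,0],[0,0,0]],
    [1,[0,0,0],[0,0,0]],
    [1,[0,0,0],[0,0,0]],
  ],
)

```text
time: 13.0
ee_pos: [0.4688, -0.2682, 0.1016]
eef_rot: [-0.309, 2.061, -2.061]
wrist_force: [0.7, 0.9, -0.2]
width: 0.004
```

Request:
send_rows(
  series=[
    [1,[0,0,0],[0,0,0]],
    [1,[0,0,0],[0,0,0]],
    [1,[0,0,0],[0,0,0]],
    [1,[0,0,0],[0,0,0]],
    [1,[0,0,0],[0,0,0]],
    [1,[0,0,0],[0,0,0]],
    [1,[0,0,0],[0,0,0]],
    [1,[0,0,0],[0,0,0]],
  ],
)

```text
time: 13.8
ee_pos: [0.4689, -0.2683, 0.1017]
eef_rot: [-0.309, 2.061, -2.061]
wrist_force: [-0.3, 0.2, 0.1]
width: 0.004
```

Request:
send_rows(
  series=[
    [1,[0,0,0],[0,0,0]],
    [1,[0,0,0],[0,0,0]],
    [1,[0,0,0],[0,0,0]],
    [1,[0,0,0],[0,0,0]],
    [1,[0,0,0],[0,0,0]],
    [1,[0,0,0],[0,0,0]],
    [1,[0,0,0],[0,0,0]],
    [1,[0,0,0],[0,0,0]],
  ],
)

```text
time: 14.6
ee_pos: [0.4689, -0.2682, 0.1017]
eef_rot: [-0.309, 2.061, -2.061]
wrist_force: [1.0, -1.0, 0.2]
width: 0.006
```

```bash
python3 look.py 6; python3 - <<'E'
from h import *
cv2.imwrite("pics/side6.png",ctrl.capture("side"))
E
```

```text
t 14.6 tcp [ 0.4689 -0.2682  0.1017] F [ 1.  -1.   0.2] w 0.006
tool axes (cols) 
 [[-0.956  0.     0.293]
 [-0.293 -0.    -0.956]
 [-0.    -1.     0.   ]]
shift cm tool: [-0.02 -0.43 -0.02]
-0.022 [296. 420.]
0 [300. 379.]
0.006 [301. 367.]
0.012 [302. 356.]
```

View pics/side6.png

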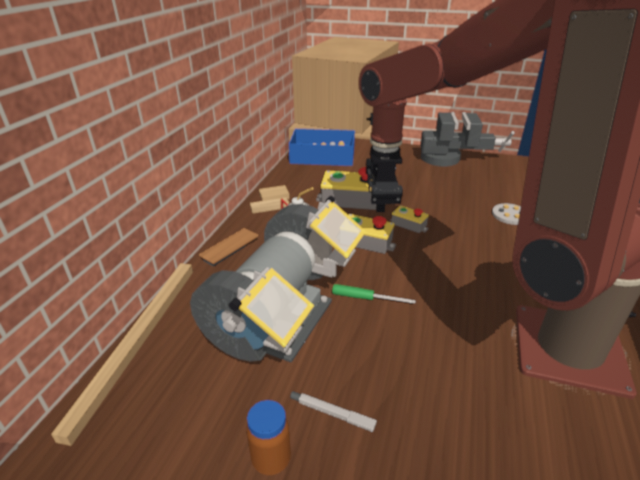

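View pics/s6.png

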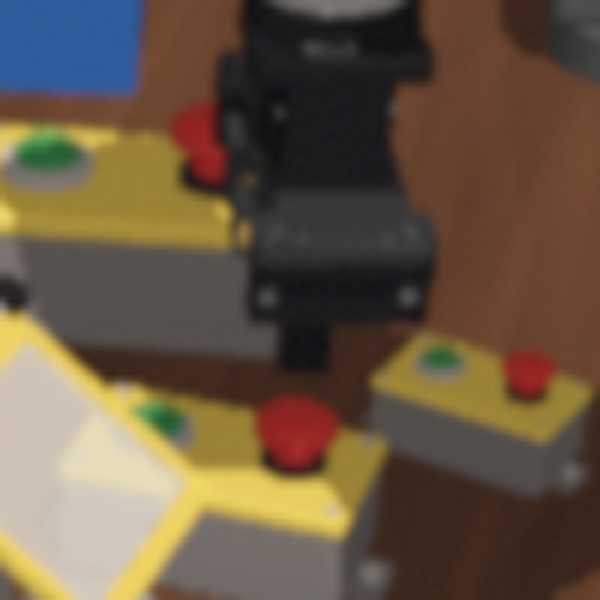

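The left shield stays down, with its lower corner at (284,345). The fingertips stand just above the middle box's red button at about (379,218), and the arm is still. Nothing else has moved, so I'm handing in.

```bash
python3 -c "
from plant import ctrl
print(ctrl.finish_job())"
```

```text
the job is handed in; nothing more can be done
None
```

I pushed the left eye shield down to its stop, then pointed at the stop button of the middle-sized box and held still there for just over 2 s. I handed the job in at about 15 s with the arm still pointing.

- **Shield:** I pressed it from above with the closed fingertips, without pinching. The force rose to about 15 N at the stop. After I lifted off, the shield's corners matched the fully-down position in the side picture.
- **Pointing:** The fingertips are straight above the red button. The side picture puts them about 20–27 mm over it, depending on the finger thickness. The contact with the shield gives about 23–26 mm.
- **Other things:** The last pictures show nothing else on the bench moved. The wrist force stayed at noise level (about 1 N) over the box.
- **A disagreement:** Going by the pictures and by where the shield was touched, the fingertips were about 3 cm higher than the reported tool position implies. I set the final height from those, not from the reported height. The arm also hid the fingertips in the top view, so I checked the left–right position only indirectly, from the reported position and the gripper's outline.

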